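# Cock the part ejector of a weld fixture on its hair-trigger catch

### The arm

A 7-joint arm with a two-finger parallel gripper is mounted at the origin on the work surface. World frame = base frame: x ahead of the robot, y to its left, z up, the work surface at z = 0. Lengths are in m, angles in rad, forces in N, time in s.
With the tool pointing down it reaches from about 0.35 to 0.9 m from the base axis. Payload 8.1 kg.
Tool frame: the origin (TCP) lies at the very end of the fingers, on their centre line; the grasp point (between the pads) lies arm.hold_point_z behind it (arm.hold_point_z is the distance from the TCP to the grasp point, in m); z points along the fingers, y is the line along which they close (so a half turn about z gives the same grasp; the last joint's range is limited). The gripper opens to 92 mm and grips with 3 to 60 N. Pads are 19 mm wide; open, the fingers measure 130 mm over their backs; the gripper's body (75 mm by 190 mm) begins 47 mm behind the grasp point.
Start: joints at [1.112, 0.434, 0.025, 1.573, -0.012, 1.134, -0.075], TCP at [0.218, -0.586, 0.227] pointing down, gripper open.
Joint ranges: [-2.62, 2.62], [-0.44, 2.09], [-1.27, 1.32], [0.08, 2.57], [-1.32, 4.46], [0.12, 2], [-2.74, 2.74]. Speed limits (rad/s): [2.22, 2.22, 3.01, 3.01, 3.14, 3.14, 3.14].

### API

Orientations are given as a rotation vector (axis times angle).
In Python, from cell import arm, vision, job, cut_out gives the robot as it stands. The module is installed in compiled form; this text tells all that it offers.
- The arm moves only by the tool play_rows, never from a script. Its argument "increments" is text: rows parted by semicolons, each of 5 numbers parted by spaces: the shift along the tool's x, y, z in cm, then the turn about the tool's z in degrees, then the opening, from -1 (shut) to 1 (fully open), so that 0 is half open. A call has 1 to 5 rows; each row shifts and turns the commanded pose from where the row before left it, along the tool's axes as they then stand; what a row does not reach is not made up. A row lasts 1/12 s, in which the tool goes at most 41.7 mm and 7.16 degrees, less where a joint would pass 70% of its speed; a pose out of reach is approached as far as the arm can. A call is refused whole if a number of a shift passes 4.17 or a number of a turn 7.16, either way. A call with a gripper value outside its range is refused whole. The fingers move at their own pace and stop on an object; "grip_force" is the grip in N (left out, the last holds). Time passes only in rows, so rows that do not move let the fingers close. It gives the time, the measured TCP pose, the force, the opening and the grip force at its end, in the units of the state.
- arm.observe(): the state, without advancing time (a new reading comes with each control period).
- vision.get_image(name): name is "side" or "top" or "wrist"; returns a dict with "frame" (420x560x3 uint8, red, green, blue), "z_map" (420x560 float32, m along the optical axis (not along the pixel's ray), 0 where there is no reading), "mtx" (3x3 intrinsics, pixels), "cam_to_world" (4x4, takes a point from camera to world coordinates). Camera axes: x right, y up, looking along -z (the intrinsics and any distortion apply to the point x, -y, -z); pixel columns grow to the right and rows downward; lengths in m; the calibration is good to about 2 mm. A picture is of the moment at which its call begins.
- job.sign_off(): hands the job in; it is judged then, once.
Trained networks look in a picture, given as the dict that the camera call returned (one of the last four; its "shot" number tells which), for a name from the list of things; names that differ only in an ending like _2 or _b are one class to them, and where a whole thing is asked for, a point or a joint stands for the part that bears it (a point fixed in the world has none). Each returns a list of dicts, best first, with "confidence" (0 to 1); they miss things now and then, are a little off and sometimes report something else, mostly with a low value. They report only what shows in the picture. A call takes as long as a camera call.
- cut_out(query, picture): "mask" (420x560 bool, what is visible of it) and "point" ([row, column] in pixels, amid what is visible of it).
The state is a dict: "clock": time; "joints": joint angles; "dq": joint speeds; "joint_efforts": joint torques, N m; "position": TCP position; "ee_rot": TCP orientation; "force": force on the tool from outside, world axes, zero at the start; "ft_torque": the same for the moment, N m; "width": opening from 0.0 (shut) to 1.0 (fully open); "gripper_force": force on a finger pad.
Only numpy, scipy, OpenCV 4.12 (cv2) and the standard library are available. Lean on these libraries where they do the work, as an engineer would, in place of code of your own. Each camera call takes 0.05 s, during which the arm holds its last target. There are 200 camera calls.

### The job

Cock the part ejector: take the kicker by its upright pin, draw it back against its spring until the catch snaps in behind its tooth, then ease it forward until it hangs on the catch, and let go. Be gentle: stop at the snap rather than forcing the kicker on into the stop, bring it softly onto the catch, do not touch the catch yourself, never let the kicker fly back, and leave the other things as they are.

Things in the scene. Friction and masses are not known exactly. Their poses are not given: they have to be found in the camera images.
- ejector: Part ejector base plate, aluminium, 300 (x) by 280 (y) by 12 mm, bolted down; origin at the centre of its underside on the table. z up.
- kicker_pivot (a point): Fixed point on the upright pivot axis of the kicker, at the plate's top face (12 mm above the table).
- kicker_swing (a joint): Swing of the kicker about its upright pivot, rad. 0 = at rest against its rubber post; grows as it is drawn back, counter-clockwise from above. Mechanical range 0 to 1.35; the catch hooks it somewhere from 0.90 to 1.20. Its torsion spring pulls it back to 0: about 5 N at the pin at rest, 9 N near the catch, rising 25 N per metre of pin travel.
- kicker: The kicker: flat steel bar 160 by 22 by 10 mm, its top 52 mm above the table, sweeping level about the pivot. Origin on the pivot axis at table height; x points along the bar to the pin. 150 mm out it carries a round upright steel pin of 16 mm diameter, from 52 to 116 mm above the table, and right under the pin a round tooth of 8 mm diameter that hangs to 17 mm above the table.
- kicker_grip (a point): Point on the pin's axis, 95 mm above the table: where to take the pin. Round, so it may turn in the fingers.
- catch: Hair-trigger catch, its foot fixed on the base plate. Origin on the plate's top (12 mm above the table), nominally below the tooth's axis when hooked; x points away from the kicker's pivot, y the way the kicker is drawn. It bears the spring load but no more than 25 N in all (slamming, or pushing the hooked kicker forward). Parts under the kicker's bar stay below 40 mm above the table.
- hook_nominal (a point): Fixed mark: the tooth's place when hooked if the hand-set slide were centred (20 mm over the catch's origin). Beak and stop sit on that slide, shifted together along y by up to 8 mm either way: not measured, to be felt or seen. Hooked, the tooth rests on the beak, which takes the 9 N load; the pin needs no more pull. The stop is 5.5 mm past the hooked place: rigid, bears under 5 N.
- beak_nominal (a point): Fixed mark, centred slide: middle of the beak's sloped face. The drawn tooth meets it 19 mm before the hooked place and pushes the light-sprung beak outward: the pull climbs 3 to 5 N above the spring's, is highest 9 mm before the hooked place, then falls, dips 1 to 3 N below the spring's and is back to it at the hooked place as the beak snaps in behind the tooth.
- trigger_nominal (a point): Fixed mark, likewise: top of the upright trigger tab (5 by 14 mm) of the catch, 38 mm outward of the hooking point, 64 mm above the table. It fires the catch at a touch. A fixed grey block, also to be left alone, 57 mm above the table, stands 27 to 53 mm outward and 29 to 55 mm along y from the origin of catch.
- bracket: Bystander: loose steel angle bracket, 60 by 40 by 40 mm, lying on the base plate; origin under its centre.
- nozzle: Bystander: brass torch nozzle, 22 mm diameter, 50 mm tall, standing on the base plate; origin under its centre.
- spray_can: Bystander: grey spray can, 60 mm diameter, 170 mm tall; origin under its centre.
- wrench: Bystander: wrench lying on the table.
- wire_brush: Bystander: brush lying on the table.
- flange: Bystander: steel ring, 90 mm diameter, 16 mm high; origin under its centre.
- tip_cup: Bystander: steel cup, 70 mm diameter, 80 mm tall; origin under its centre.

How it is judged:
By the outcome, as a careful person would: the job done as asked, in the order asked, and still so for the second after the job is handed in, with the robot touching nothing.
It also fails if it takes over 64 s, if anything falls off the work surface, if the arm or the gripper's body presses on something with over 40 N, if the wrist force passes 120 N, or if a joint passes its speed limit or range.

## Working session

There is one attempt and no reset: what is moved stays moved. The work goes in short steps, Python scripts to look and compute and a tool call to move; the robot and the scene stay as the last step left them, time stands still between calls to the robot, and variables do not carry over. Pictures are saved under pics/ and viewed, at most 10 in all, crops included, and the job is handed in when it is done.

Besides the shell and the picture viewer there is one more tool, called after "Emit:" as name(argument=value, ...), one argument or row to a line, values as JSON. play_rows: Moves the arm, as the interface text tells. Its arguments: {"type":"object","properties":{"increments":{"type":"string"},"grip_force":{"type":"number"}},"required":["increments"]}

```bash
mkdir -p pics
cat > h.py <<'E'
import numpy as np,cv2
from cell import arm,vision,job,cut_out
def pts(p,mask):
    r,c=np.nonzero(mask&(p["z_map"]>0)); z=p["z_map"][r,c]; K=p["mtx"]
    P=np.stack([(c-K[0,2])/K[0,0]*z,-(r-K[1,2])/K[1,1]*z,-z,np.ones_like(z)])
    return (p["cam_to_world"]@P)[:3].T
def save(p,n): cv2.imwrite("pics/"+n,cv2.cvtColor(p["frame"],cv2.COLOR_RGB2BGR))
E
python3 - <<'E'
from h import *
print(arm.observe(),arm.hold_point_z)
ps={n:vision.get_image(n) for n in("top","side")}
cv2.imwrite("pics/a.png",cv2.resize(cv2.cvtColor(ps["top"]["frame"],cv2.COLOR_RGB2BGR),(800,600)))
cv2.imwrite("pics/b.png",cv2.resize(cv2.cvtColor(ps["side"]["frame"],cv2.COLOR_RGB2BGR),(800,600)))
for n,p in ps.items():
  print(n,p["cam_to_world"].round(3).tolist())
  for q in("ejector","kicker","kicker_grip","catch","bracket","nozzle","spray_can","tip_cup"):
    for d in cut_out(q,p)[:2]:
      P=pts(p,d["mask"])
      if len(P): print(q,round(d["confidence"],2),np.round(d["point"]),d["mask"].sum(),"med",np.median(P,0).round(3),"lo",np.percentile(P,2,axis=0).round(3),"hi",np.percentile(P,98,axis=0).round(3))
E
```

```text
{'clock': 0.0, 'joints': array([ 1.11239596,  0.43520602,  0.02498996,  1.57409716, -0.01162748,
        1.13395096, -0.0750981 ]), 'dq': array([ 1.42192071e-03,  3.97163960e-04, -3.54695182e-05,  5.13556611e-05,
       -1.18227111e-03,  2.92374903e-04,  1.02808248e-03]), 'joint_efforts': array([-7.84343192e-04, -6.67856169e+01,  9.85011309e-01, -3.14462149e+01,
       -6.05906406e-02,  4.30363964e-02,  2.39827123e-04]), 'position': array([ 0.21748731, -0.58541094,  0.22595565]), 'ee_rot': array([-3.09059361e+00, -5.55540360e-01,  6.05991134e-04]), 'force': array([ 0.26638762, -0.36300758,  0.6601973 ]), 'ft_torque': array([-0.05065677,  0.02326958, -0.00863274]), 'gripper_force': 0.0, 'width': 1.0014169949027079} 0.0188
top [[-0.01, 0.999, -0.053, 0.492], [-1.0, -0.01, -0.01, -0.012], [-0.01, 0.053, 0.999, 1.448], [0.0, 0.0, 0.0, 1.0]]
ejector 0.91 [194. 277.] 8740 med [0.628 0.006 0.012] lo [ 0.483 -0.154  0.005] hi [0.769 0.161 0.061]
kicker 0.75 [178. 276.] 582 med [0.677 0.007 0.054] lo [ 0.62  -0.057  0.016] hi [0.724 0.094 0.116]
kicker_grip 0.65 [174. 277.] 558 med [0.68  0.0
[... 1268 characters left out ...]
02  0.017] lo [ 0.499 -0.47   0.008] hi [ 0.561 -0.338  0.021]
kicker_grip 0.75 [213. 312.] 871 med [0.677 0.014 0.05 ] lo [ 0.622 -0.061  0.009] hi [0.727 0.113 0.112]
catch 0.76 [250. 276.] 659 med [ 0.538 -0.075  0.031] lo [ 0.507 -0.096  0.011] hi [ 0.566 -0.012  0.057]
bracket 0.87 [242. 359.] 410 med [ 0.751 -0.112  0.017] lo [ 0.709 -0.134  0.011] hi [ 0.771 -0.087  0.05 ]
spray_can 0.98 [125. 266.] 904 med [0.686 0.384 0.106] lo [0.664 0.375 0.007] hi [0.717 0.423 0.17 ]
spray_can 0.54 [234. 301.] 8502 med [ 0.621 -0.03   0.011] lo [ 0.482 -0.16   0.005] hi [0.767 0.151 0.067]
tip_cup 0.67 [404. 278.] 1110 med [ 0.395 -0.401  0.037] lo [ 0.356 -0.44   0.001] hi [ 0.419 -0.385  0.08 ]
```

View pics/a.png

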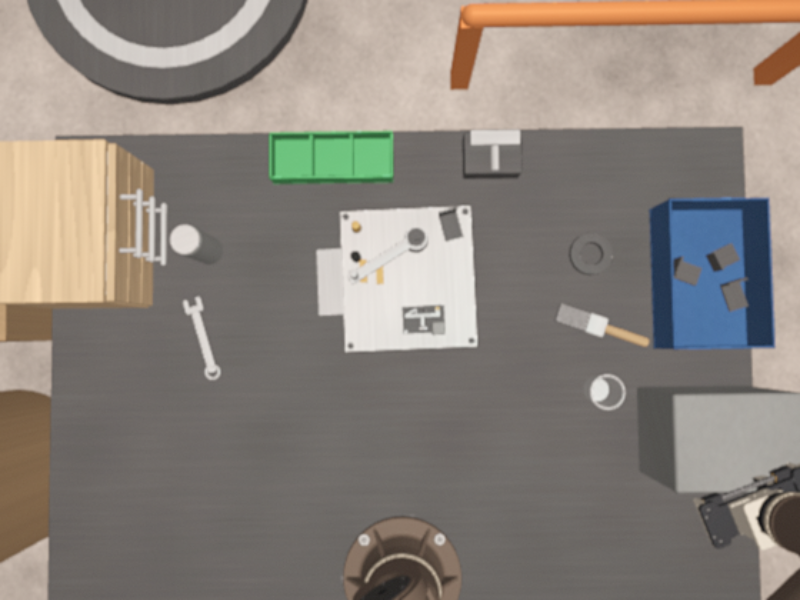

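View pics/b.png

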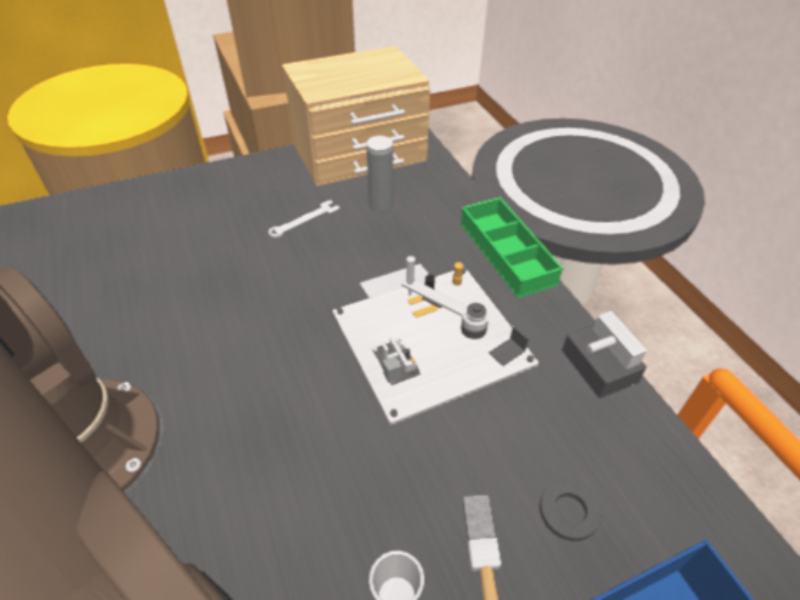

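Run:
```python
from h import *
for n in("top","side"):
  p=vision.get_image(n)
  d=cut_out("kicker",p)[0]; P=pts(p,d["mask"])
  pin=P[P[:,2]>.07]; bar=P[(P[:,2]>.045)&(P[:,2]<.06)]
  m=bar[:,:2].mean(0); u=np.linalg.svd(bar[:,:2]-m)[2][0]; t=(bar[:,:2]-m)@u
  print(n,"pin",len(pin),pin.mean(0),pin.min(0),pin.max(0)); 
  print("top of pin",P[P[:,2]>.108].mean(0))
  print("bar",m,u,m+u*t.min(),m+u*t.max())
  # everything over plate 
  A=pts(p,np.ones((420,560),bool)); A=A[(abs(A[:,0]-.626)<.15)&(abs(A[:,1])<.16)&(A[:,2]>.03)]
  H={}
  for a in A: H.setdefault(tuple((a[:2]//.01).astype(int)),[]).append(a[2])
  xs=range(47,78)
  print("rows x cm 76..48, cols y 15..-16")
  for x in range(77,47,-1): print(x,"".join("%4d"%(1000*max(H[(x,y)])) if (x,y) in H else "   ." for y in range(15,-17,-1)))
```

```text
top pin 82 [0.67567481 0.01036674 0.08767592] [ 0.62006872 -0.05476929  0.07000795] [0.72355411 0.09462997 0.12262327]
top of pin [0.62701875 0.08879296 0.11621921]
bar [0.66749861 0.02316248] [-0.511443   0.8593172] [ 0.71645393 -0.05909136] [0.62117599 0.1009929 ]
rows x cm 76..48, cols y 15..-16
77    .   .   .   .   .   .   .   .   .   .   .   .   .   .   .   .   .   .   .   .   .   .   .   .   .   .   .   .  48   .   .   .
76    .   .   .   .   .   .   .   .   .   .   .   .   .   .   .   .   .   .   .   .   .   .   .   .  55  56  55  55  54   .   .   .
75    .   .   .   .   .   .   .   .   .   .   .   .   .   .   .   .   .   .   .   .   .   .   .   .  52  57   .   .   .   .   .   .
74    .   .   .   .   .   .  55  65   .   .   .   .   .   .   .   .   .   .   .   .   .   .   .   .   .   .   .   .   .   .   .   .
73    .   .   .   .   .   .  63  66  41   .   .   .   .   .   .   .   .   .   .  48   .   .   .   .   .   .   .   .   .   .   .   .
72    .   .   .   .   .   .  60  66  34   .   .   .   .   .   .   .   .  51  67  72  69  53   .   .   .   .   .   .   .   .   .   .
71    . 
[... 6723 characters left out ...]
  53  55  55  57   .   .   .   .   .   .
52    .   .   .   .   .   .   .   .   .   .   .   .   .   .   .   .   .   .   .   .  63  63  55  57  57  58   .   .   .   .   .   .
51    .   .   .   .   .   .   .   .   .   .   .   .   .   .   .   .   .   .   .   .  64  65   .  57  57  58   .   .   .   .   .   .
50    .   .   .   .   .   .   .   .   .   .   .   .   .   .   .   .   .   .   .   .   .   .  52  56  56  57   .   .   .   .   .   .
49    .   .   .   .   .   .   .   .   .   .   .   .   .   .   .   .   .   .   .   .   .   .   .   .   .   .   .   .   .   .   .   .
48    .   .   .   .   .   .   .   .   .   .   .   .   .   .   .   .   .   .   .   .   .   .   .   .   .   .   .   .   .   .   .   .
```

Top view (800x600 pixels): the pin is at about (353,275), the hub at (416,237) and the catch at (424,320). The trigger tab is near world (0.515,-0.055) and the nozzle is at (356,226). The side view agrees. With the TCP at z=0.076 the fingers clear everything near the catch. Before crossing, I'll check how tall the grey and blue boxes are.

```bash
cat >> h.py <<'E'
from scipy.spatial.transform import Rotation as R
PIV=np.array([.704,-.040]); PIN=np.array([.627,.089])
def go(x,y,z,ang=None):
    "tool-frame shift cm to reach TCP x,y,z; turn (deg) to bring tool y to world angle ang"
    s=arm.observe(); M=R.from_rotvec(s["ee_rot"]).as_matrix()
    a=np.degrees(np.arctan2(M[1,1],M[0,1])); d=M.T@(np.array([x,y,z])-s["position"])*100
    t=0 if ang is None else -((ang-a+180)%360-180)
    print("shift cm",d.round(2),"yaw",round(a,1),"turn",round(t,1),"joints",s["joints"].round(2),"F",s["force"].round(1),"pos",s["position"].round(4),"w",round(s["width"],3),"t",round(s["clock"],2))
E
python3 - <<'E'
from h import *
p=vision.get_image("top"); A=pts(p,np.ones((420,560),bool))
for x in np.arange(.15,.75,.1):
  print(round(x,2),[ (round(y,1),round(float(np.percentile(q,98)),2)) for y in np.arange(-.6,.2,.1) if len(q:=A[(abs(A[:,0]-x)<.05)&(abs(A[:,1]-y)<.05)][:,2])])
go(.627,.089,.2,-149)
E
```

```text
0.15 [(np.float64(-0.6), 0.47), (np.float64(-0.5), 0.39), (np.float64(-0.4), 0.66), (np.float64(-0.3), 0.01), (np.float64(-0.2), 0.01), (np.float64(-0.1), 0.01), (np.float64(-0.0), 0.02), (np.float64(0.1), 0.01)]
0.25 [(np.float64(-0.6), 0.48), (np.float64(-0.5), 0.64), (np.float64(-0.4), 0.67), (np.float64(-0.3), 0.01), (np.float64(-0.2), 0.01), (np.float64(-0.1), 0.01), (np.float64(-0.0), 0.01), (np.float64(0.1), 0.01)]
0.35 [(np.float64(-0.6), 0.21), (np.float64(-0.5), 0.2), (np.float64(-0.4), 0.08), (np.float64(-0.3), 0.01), (np.float64(-0.2), 0.01), (np.float64(-0.1), 0.01), (np.float64(-0.0), 0.01), (np.float64(0.1), 0.01)]
0.45 [(np.float64(-0.6), 0.11), (np.float64(-0.5), 0.11), (np.float64(-0.4), 0.08), (np.float64(-0.3), 0.01), (np.float64(-0.2), 0.01), (np.float64(-0.1), 0.02), (np.float64(-0.0), 0.02), (np.float64(0.1), 0.02)]
0.55 [(np.float64(-0.6), 0.01), (np.float64(-0.5), 0.11), (np.float64(-0.4), 0.02), (np.float64(-0.3), 0.02), (np.float64(-0.2), 0.01), (np.float64(-0.1), 0.06), (np.float64(-0.0), 0.04), (np.float64(0.1), 0.02)]
0.65 [(np.float64(-0.6), 0.07), (np.float64(-0.5), 0.11), (np.float64(-0.4), 0.02), (np.float64(-0.3), 0.01), (np.float64(-0.2), 0.01), (np.float64(-0.1), 0.02), (np.float64(-0.0), 0.07), (np.float64(0.1), 0.11)]
shift cm [ 61.87 -49.     2.67] yaw -69.6 turn 79.4 joints [ 1.11  0.43  0.03  1.57 -0.01  1.13 -0.08] F [ 0.9  0.4 -0.4] pos [ 0.2177 -0.5859  0.2267] w 1.002 t 1.15
```

Emit:
play_rows(
  increments="0 0 -3 0 1;0 0 -3 0 1;0 0 -3 0 1;3.1 -2.45 0 0 1;3.1 -2.45 0 0 1",
  grip_force=50,
)

```text
clock: 1.57
position: [0.2579, -0.52, 0.3186]
ee_rot: [3.089, 0.548, 0.001]
force: [1.8, 0.5, -0.7]
width: 1.0
gripper_force: 0.0
```

Emit:
play_rows(
  increments="3.1 -2.45 0 0 1;3.1 -2.45 0 0 1;3.1 -2.45 0 0 1;3.1 -2.45 0 0 1;3.1 -2.45 0 0 1",
)

```text
clock: 1.98
position: [0.3619, -0.3478, 0.317]
ee_rot: [3.091, 0.555, 0.0]
force: [0.8, -0.5, 1.4]
width: 1.0
gripper_force: 0.0
```

Emit:
play_rows(
  increments="3.1 -2.45 0 0 1;3.1 -2.45 0 0 1;3.1 -2.45 0 0 1;3.1 -2.45 0 0 1;3.1 -2.45 0 0 1",
)

```text
clock: 2.4
position: [0.4646, -0.179, 0.3171]
ee_rot: [3.092, 0.555, 0.001]
force: [0.1, -1.0, -0.0]
width: 1.0
gripper_force: 0.0
```

Emit:
play_rows(
  increments="3.1 -2.45 0 0 1;3.1 -2.45 0 0 1;3.1 -2.45 0 0 1;3.1 -2.45 0 0 1;3.1 -2.45 0 0 1",
)

```text
clock: 2.82
position: [0.5673, -0.0102, 0.3169]
ee_rot: [3.092, 0.555, 0.001]
force: [-0.2, -0.2, 1.0]
width: 0.998
gripper_force: 0.0
```

Emit:
play_rows(
  increments="1.5 -1.2 0 7 1;0 0 0 7 1;0 0 0 7 1;0 0 0 7 1;0 0 0 7 1",
)

```text
clock: 3.23
position: [0.5766, 0.0047, 0.3166]
ee_rot: [3.115, -0.409, -0.0]
force: [-0.1, 0.1, 0.9]
width: 1.001
gripper_force: 0.0
```

Emit:
play_rows(
  increments="0 0 2 7 1;0 0 2 7 1;0 0 2 7 1;0 0 2 7 1;0 0 2 7 1",
)

```text
clock: 3.65
position: [0.5765, 0.0045, 0.2159]
ee_rot: [-2.848, 1.327, -0.001]
force: [0.0, 0.3, 0.5]
width: 0.997
gripper_force: 0.0
```

Run:
```python
from h import *
go(.627,.089,.18,-149)
ps={n:vision.get_image(n) for n in("wrist","top","side")}
save(ps["wrist"],"c.png")
for n,p in ps.items():
  for q in("kicker","catch"):
   for d in cut_out(q,p)[:1]:
    P=pts(p,d["mask"]); T=P[P[:,2]>.108] if q=="kicker" else P
    print(n,q,round(d["confidence"],2),len(T),T.mean(0).round(4) if len(T) else 0,T.min(0).round(4) if len(T) else 0,T.max(0).round(4) if len(T) else 0)
```

```text
shift cm [-3.22 -9.3   3.59] yaw -140.0 turn 9.0 joints [ 0.    0.37 -0.14  1.7   0.06  1.07 -2.6 ] F [0.  0.3 0.5] pos [0.5765 0.0045 0.2159] w 0.997 t 3.65
wrist kicker 0.77 233 [0.6282 0.0859 0.1141] [0.6207 0.081  0.108 ] [0.6342 0.0939 0.1174]
wrist catch 0.75 6289 [ 0.5366 -0.0563  0.0278] [ 0.4874 -0.098   0.0103] [ 0.5677 -0.0067  0.0655]
side kicker 0.62 21 [0.6278 0.0867 0.1127] [0.6212 0.0794 0.1095] [0.6359 0.093  0.1156]
```

View pics/c.png

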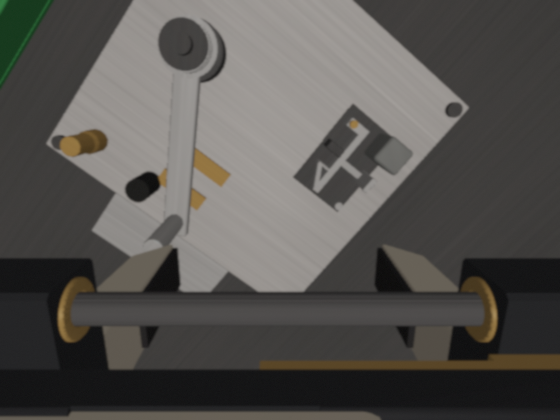

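Emit:
play_rows(
  increments="0 0 0 -6.7 1;0 0 0 -6.7 1;0 0 0 -6.7 1;0 0 0 0 1",
)

```text
clock: 4.43
position: [0.5769, 0.0045, 0.2174]
ee_rot: [-3.04, 0.791, -0.002]
force: [0.3, -0.5, -0.4]
width: 0.999
gripper_force: 0.0
```

Run:
```python
from h import *
go(.628,.0867,.20,-120)
```

```text
shift cm [ 0.46 -9.67  1.75] yaw -119.2 turn 0.8 joints [ 0.06  0.38 -0.22  1.69  0.09  1.08 -2.26] F [ 0.3 -0.5 -0.4] pos [0.5769 0.0045 0.2174] w 0.999 t 4.43
```

The wrist view shows the pin top at about (165,235), the bar running up to the hub at (185,45) and the rubber post at (143,187). The catch is around (345,160). I'll approach above the pin.

Emit:
play_rows(
  increments="0.15 -3.2 1 0 1;0.15 -3.2 1 0 1;0.16 -3.2 2 0 1;0 0 1.5 0 1;0 0 0 0 1",
)

```text
clock: 4.85
position: [0.6266, 0.0879, 0.1586]
ee_rot: [3.037, -0.8, -0.007]
force: [-1.1, 0.0, 0.4]
width: 0.998
gripper_force: 0.0
```

Run:
```python
from h import *
go(.628,.0867,.077)
p=vision.get_image("wrist"); save(p,"d.png")
d=cut_out("kicker",p)[0];P=pts(p,d["mask"]);T=P[P[:,2]>.107];print(len(T),T.mean(0),T.min(0),T.max(0))
```

```text
shift cm [0.21 0.01 8.16] yaw -119.5 turn 0 joints [-0.08  0.52 -0.22  1.62  0.12  1.02 -2.42] F [-1.1  0.   0.4] pos [0.6266 0.0879 0.1586] w 0.998 t 4.85
620 [0.62776729 0.0886026  0.11443968] [0.61925293 0.08143218 0.10708177] [0.63472445 0.09695172 0.11698201]
```

Emit:
play_rows(
  increments="0 -0.1 2.5 0 1;0 0 2.5 0 1;0 0 2 0 0.3;0 0 1.1 0 -0.2;0 0 0 0 -0.4",
)

```text
clock: 5.37
position: [0.6274, 0.0851, 0.0797]
ee_rot: [3.035, -0.804, -0.003]
force: [-0.5, 0.3, 0.7]
width: 0.831
gripper_force: 0.0
```

Emit:
play_rows(
  increments="0 0 0 0 -0.7;0 0 0 0 -0.8;0 0 0 0 -1;0 0 0 0 -1;0 0 0 0 -1",
  grip_force=50,
)

```text
clock: 5.78
position: [0.6288, 0.0868, 0.0816]
ee_rot: [-3.037, 0.8, -0.002]
force: [-0.3, -0.1, -1.2]
width: 0.47
gripper_force: 0.0
```

Run:
```python
from h import *
go(.627,.089,.077); print(arm.observe())
p=vision.get_image("side"); save(p,"e.png")
```

```text
shift cm [-0.27 -0.1   0.46] yaw -119.5 turn 0 joints [-0.08  0.6  -0.2   1.69  0.15  0.86 -2.44] F [-0.3 -0.1 -1.2] pos [0.6288 0.0868 0.0816] w 0.47 t 5.78
{'clock': 5.7833, 'joints': array([-0.08465189,  0.60362668, -0.20453724,  1.68785729,  0.15238823,
        0.86427496, -2.43910869]), 'dq': array([ 0.00088893,  0.00583884,  0.00018811,  0.00399697,  0.0006366 ,
       -0.0008349 ,  0.00045266]), 'joint_efforts': array([ 5.24627825e-02, -7.36636090e+01, -3.09812866e+00, -2.63541251e+01,
        4.37184877e-02, -8.03422322e-02, -7.67571310e-04]), 'position': array([0.62884041, 0.08678707, 0.08164035]), 'ee_rot': array([-3.03737649e+00,  8.00369620e-01, -2.03675706e-03]), 'force': array([-0.26285318, -0.14676486, -1.20058448]), 'ft_torque': array([0.12266894, 0.05577547, 0.00565657]), 'gripper_force': 0.0, 'width': 0.4697845281571034}
```

Emit:
play_rows(
  increments="-0.2 0 0.4 0 -1;0 0 0 0 -1;0 0 0 0 -1;0 0 0 0 -1;0 0 0 0 -1",
)

```text
clock: 6.25
position: [0.6266, 0.0898, 0.0764]
ee_rot: [-3.036, 0.797, 0.0]
force: [2.3, 5.6, -5.2]
width: 0.166
gripper_force: 50.0
```

Emit:
play_rows(
  increments="0 0 0 0 -1;0 0 0 0 -1;0 0 0 0 -1;0 0 0 0 -1;0 0 0 0 -1",
)

```text
clock: 6.67
position: [0.6267, 0.0898, 0.0764]
ee_rot: [-3.036, 0.797, 0.0]
force: [2.2, 4.5, -4.4]
width: 0.164
gripper_force: 50.0
```

Run:
```python
from h import *
go(.627,.089,.077); print(arm.observe()["gripper_force"])
p=vision.get_image("side"); save(p,"e.png")
```

```text
shift cm [ 0.07  0.06 -0.06] yaw -119.4 turn 0 joints [-0.09  0.61 -0.21  1.7   0.15  0.85 -2.44] F [ 2.2  4.5 -4.4] pos [0.6267 0.0898 0.0764] w 0.164 t 6.67
50.00003099441528
```

View pics/e.png

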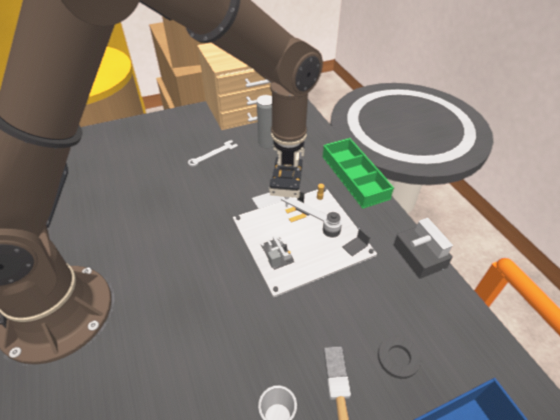

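```bash
cat >> h.py <<'E'
R0=0.151; TH0=np.radians(120.8)
def arc(mm,n,turn=0,z=.0764):
    "n rows to travel mm further along arc, total turn deg (tool)"
    s=arm.observe(); M=R.from_rotvec(s["ee_rot"]).as_matrix(); yaw=np.degrees(np.arctan2(M[1,1],M[0,1]))
    v=s["position"][:2]-PIV; r=np.hypot(*v); th=np.arctan2(v[1],v[0])%(2*np.pi)
    t=np.array([-np.sin(th),np.cos(th)]); 
    print("travel mm",round((th-TH0)*150,2),"r",round(r*1e3,1),"z",round(s["position"][2],4),"Ftan",round(s["force"][:2]@t,2),"Frad",round(s["force"][:2]@(v/r),2),"Fz",round(s["force"][2],1),"yaw",round(yaw,1),"t",round(s["clock"],2),"q7",round(s["joints"][6],2))
    cur=s["position"][:2]
    for k in range(1,n+1):
        a=th+mm/150*k/n; q=PIV+R0*1e3/1e3*np.array([np.cos(a),np.sin(a)])
        if k==1: q1=PIV+r*np.array([np.cos(a),np.sin(a)])
        q=PIV+r*np.array([np.cos(a),np.sin(a)])
        d=(q-cur)*100; y=np.radians(yaw-turn*(k-1)/n)
        ty=np.array([np.cos(y),np.sin(y)]); tx=np.array([-ty[1],ty[0]])  # x = y rotated +90 (z down)
        print("%.2f %.2f 0 %.1f -1"%(d@tx,d@ty,turn/n),end=";" if k%5 else "\n"); cur=q
E
python3 - <<'E'
from h import *
M=R.from_rotvec(arm.observe()["ee_rot"]).as_matrix();print(M.round(2))
arc(90,15,-15)
E
```

```text
[[ 0.87 -0.49  0.  ]
 [-0.49 -0.87  0.  ]
 [-0.   -0.   -1.  ]]
travel mm -0.05 r 151.1 z 0.0764 Ftan -4.82 Frad 4.41 Fz -4.8 yaw -119.4 t 6.72 q7 -2.44
-0.29 0.53 0 -1.0 -1;-0.28 0.54 0 -1.0 -1;-0.27 0.54 0 -1.0 -1;-0.25 0.55 0 -1.0 -1;-0.24 0.55 0 -1.0 -1
-0.23 0.56 0 -1.0 -1;-0.22 0.56 0 -1.0 -1;-0.20 0.57 0 -1.0 -1;-0.19 0.57 0 -1.0 -1;-0.18 0.58 0 -1.0 -1
-0.16 0.58 0 -1.0 -1;-0.15 0.59 0 -1.0 -1;-0.14 0.59 0 -1.0 -1;-0.12 0.59 0 -1.0 -1;-0.11 0.59 0 -1.0 -1
```

Emit:
play_rows(
  increments="-0.29 0.53 0 -1 -1;-0.28 0.54 0 -1 -1;-0.27 0.54 0 -1 -1;-0.25 0.55 0 -1 -1;-0.24 0.55 0 -1 -1",
)

```text
clock: 7.13
position: [0.6031, 0.0722, 0.0764]
ee_rot: [-3.068, 0.661, -0.002]
force: [4.4, 7.5, -6.7]
width: 0.165
gripper_force: 50.0
```

Run:
```python
from h import *
arc(60,10,-10)
```

```text
travel mm 29.23 r 150.9 z 0.0764 Ftan -8.28 Frad 2.58 Fz -6.7 yaw -114.3 t 7.13 q7 -2.35
-0.23 0.56 0 -1.0 -1;-0.22 0.56 0 -1.0 -1;-0.21 0.57 0 -1.0 -1;-0.19 0.57 0 -1.0 -1;-0.18 0.58 0 -1.0 -1
-0.17 0.58 0 -1.0 -1;-0.15 0.58 0 -1.0 -1;-0.14 0.59 0 -1.0 -1;-0.13 0.59 0 -1.0 -1;-0.11 0.59 0 -1.0 -1
```

Emit:
play_rows(
  increments="-0.23 0.56 0.05 -1 -1;-0.22 0.56 0.05 -1 -1;-0.21 0.57 0 -1 -1;-0.19 0.57 0 -1 -1;-0.18 0.58 0 -1 -1",
)

```text
clock: 7.55
position: [0.5832, 0.0507, 0.0763]
ee_rot: [-3.093, 0.525, -0.004]
force: [4.6, 8.8, -1.6]
width: 0.161
gripper_force: 50.0
```

Emit:
play_rows(
  increments="-0.17 0.58 0 -1 -1;-0.15 0.58 0 -1 -1;-0.14 0.59 0 -1 -1;-0.13 0.59 0 -1 -1;-0.11 0.59 0 -1 -1",
)

```text
clock: 7.97
position: [0.5675, 0.0251, 0.0762]
ee_rot: [-3.113, 0.39, -0.004]
force: [4.1, 8.3, -1.1]
width: 0.168
gripper_force: 50.0
```

Run:
```python
from h import *
arc(20,5,-3)
```

```text
travel mm 88.19 r 151.2 z 0.0762 Ftan -9.25 Frad -0.13 Fz -1.1 yaw -104.3 t 7.97 q7 -2.14
-0.07 0.40 0 -0.6 -1;-0.07 0.40 0 -0.6 -1;-0.06 0.40 0 -0.6 -1;-0.05 0.40 0 -0.6 -1;-0.05 0.40 0 -0.6 -1
```

Emit:
play_rows(
  increments="-0.07 0.4 0 -0.6 -1;-0.07 0.4 0 -0.6 -1;-0.06 0.4 0 -0.6 -1;-0.05 0.4 0 -0.6 -1;-0.05 0.4 0 -0.6 -1",
)

```text
clock: 8.38
position: [0.56, 0.0066, 0.0762]
ee_rot: [-3.122, 0.308, -0.003]
force: [2.8, 10.9, -2.0]
width: 0.169
gripper_force: 50.0
```

Emit:
play_rows(
  increments="0 0 0 0 -1;0 0 0 0 -1",
)

```text
clock: 8.55
position: [0.5597, 0.0062, 0.0761]
ee_rot: [-3.123, 0.31, -0.002]
force: [1.7, 9.4, 0.0]
width: 0.165
gripper_force: 50.0
```

Run:
```python
from h import *
arc(10,5,-3)
p=vision.get_image("wrist"); save(p,"f.png"); d=cut_out("catch",p)
for e in d[:1]: P=pts(p,e["mask"]);print(e["confidence"],P.mean(0),P.min(0),P.max(0)); 
A=pts(p,np.ones((420,560),bool)); A=A[(abs(A[:,0]-.54)<.05)&(abs(A[:,1]+.05)<.06)]
t=A[(A[:,2]>.06)&(A[:,2]<.068)]; print("trig",len(t),t.mean(0) if len(t) else 0)
```

```text
travel mm 108.49 r 151.5 z 0.0761 Ftan -9.45 Frad 1.25 Fz 0.0 yaw -101.3 t 8.55 q7 -2.07
-0.02 0.20 0 -0.6 -1;-0.02 0.20 0 -0.6 -1;-0.02 0.20 0 -0.6 -1;-0.02 0.20 0 -0.6 -1;-0.02 0.20 0 -0.6 -1
0.97 [ 0.54750435 -0.05886715  0.02770662] [ 0.51544276 -0.10073349  0.00968341] [ 0.59039912 -0.00704381  0.16300174]
trig 161 [0.56802255 0.00268859 0.06412176]
```

View pics/f.png

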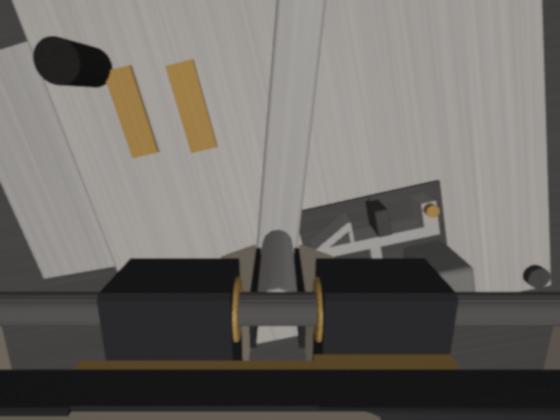

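The pin is held between the pads at (278,250). The beak's sloped face is at about (340,240) and the black stop at (378,215). I'll advance while logging force.

Emit:
play_rows(
  increments="-0.02 0.2 0 -0.6 -1;-0.02 0.2 0 -0.6 -1;0 0 0 0 -1",
)

```text
clock: 8.9
position: [0.5586, 0.0024, 0.0761]
ee_rot: [-3.126, 0.276, -0.003]
force: [2.2, 8.6, 0.7]
width: 0.166
gripper_force: 50.0
```

Emit:
play_rows(
  increments="-0.02 0.2 0 -0.6 -1;-0.02 0.2 0 -0.6 -1;0 0 0 0 -1",
)

```text
clock: 9.15
position: [0.5577, -0.0014, 0.0761]
ee_rot: [-3.128, 0.243, -0.003]
force: [2.6, 9.7, 0.0]
width: 0.164
gripper_force: 50.0
```

Emit:
play_rows(
  increments="-0.02 0.2 0 -0.6 -1;-0.01 0.2 0 -0.6 -1;0 0 0 0 -1",
)

```text
clock: 9.4
position: [0.5567, -0.0052, 0.0761]
ee_rot: [-3.131, 0.21, -0.003]
force: [3.0, 8.7, -0.3]
width: 0.165
gripper_force: 50.0
```

Emit:
play_rows(
  increments="-0.02 0.2 0 -0.6 -1;-0.01 0.2 0 -0.6 -1;0 0 0 0 -1",
)

```text
clock: 9.65
position: [0.5559, -0.0093, 0.0761]
ee_rot: [-3.133, 0.178, -0.003]
force: [2.5, 10.0, -1.1]
width: 0.166
gripper_force: 50.0
```

Run:
```python
from h import *
arc(10,5,-3)
```

```text
travel mm 124.31 r 151.3 z 0.0761 Ftan -10.3 Frad -0.43 Fz -1.1 yaw -96.5 t 9.65 q7 -1.97
-0.02 0.20 0 -0.6 -1;-0.02 0.20 0 -0.6 -1;-0.02 0.20 0 -0.6 -1;-0.02 0.20 0 -0.6 -1;-0.01 0.20 0 -0.6 -1
```

Emit:
play_rows(
  increments="-0.02 0.2 0 -0.6 -1;0 0 0 0 -1",
)

```text
clock: 9.82
position: [0.5556, -0.0111, 0.0762]
ee_rot: [-3.134, 0.161, -0.003]
force: [2.1, 9.5, -1.3]
width: 0.162
gripper_force: 50.0
```

Emit:
play_rows(
  increments="-0.02 0.2 0 -0.6 -1;0 0 0 0 -1",
)

```text
clock: 9.98
position: [0.5552, -0.013, 0.0762]
ee_rot: [-3.135, 0.144, -0.004]
force: [3.4, 10.5, -0.6]
width: 0.165
gripper_force: 50.0
```

Emit:
play_rows(
  increments="-0.02 0.2 0 -0.6 -1;0 0 0 0 -1",
)

```text
clock: 10.15
position: [0.5548, -0.0149, 0.0761]
ee_rot: [-3.135, 0.128, -0.003]
force: [4.2, 10.2, -0.5]
width: 0.164
gripper_force: 50.0
```

Emit:
play_rows(
  increments="-0.02 0.2 0 -0.6 -1;0 0 0 0 -1",
)

```text
clock: 10.32
position: [0.5545, -0.0171, 0.0762]
ee_rot: [-3.136, 0.112, -0.004]
force: [3.2, 9.4, -1.2]
width: 0.162
gripper_force: 50.0
```

Run:
```python
from h import *
arc(10,5,-3)
```

```text
travel mm 132.22 r 151.2 z 0.0762 Ftan -9.81 Frad -1.78 Fz -1.2 yaw -94.1 t 10.32 q7 -1.92
-0.01 0.20 0 -0.6 -1;-0.01 0.20 0 -0.6 -1;-0.01 0.20 0 -0.6 -1;-0.01 0.20 0 -0.6 -1;-0.01 0.20 0 -0.6 -1
```

Emit:
play_rows(
  increments="-0.01 0.2 0 -0.6 -1;0 0 0 0 -1",
)

```text
clock: 10.48
position: [0.5543, -0.019, 0.0762]
ee_rot: [-3.137, 0.096, -0.004]
force: [3.8, 10.0, -0.6]
width: 0.164
gripper_force: 50.0
```

Emit:
play_rows(
  increments="-0.01 0.2 0 -0.6 -1;0 0 0 0 -1",
)

```text
clock: 10.65
position: [0.5541, -0.0209, 0.0762]
ee_rot: [-3.137, 0.079, -0.004]
force: [2.5, 9.9, -1.2]
width: 0.162
gripper_force: 50.0
```

Emit:
play_rows(
  increments="-0.01 0.2 0 -0.6 -1;0 0 0 0 -1",
)

```text
clock: 10.82
position: [0.5539, -0.0223, 0.0762]
ee_rot: [-3.137, 0.062, -0.004]
force: [2.2, 11.5, -1.6]
width: 0.163
gripper_force: 50.0
```

Emit:
play_rows(
  increments="-0.01 0.2 0 -0.6 -1;0 0 0 0 -1",
)

```text
clock: 10.98
position: [0.5538, -0.024, 0.0762]
ee_rot: [-3.137, 0.045, -0.004]
force: [3.1, 11.9, -1.4]
width: 0.169
gripper_force: 50.0
```

Run:
```python
from h import *
arc(10,5,-3)
```

```text
travel mm 139.05 r 151.1 z 0.0762 Ftan -12.19 Frad -1.82 Fz -1.4 yaw -91.6 t 10.98 q7 -1.87
-0.01 0.20 0 -0.6 -1;-0.01 0.20 0 -0.6 -1;-0.01 0.20 0 -0.6 -1;-0.01 0.20 0 -0.6 -1;-0.01 0.20 0 -0.6 -1
```

Emit:
play_rows(
  increments="-0.01 0.2 0 -0.6 -1;0 0 0 0 -1",
)

```text
clock: 11.15
position: [0.5536, -0.0257, 0.0762]
ee_rot: [-3.137, 0.028, -0.004]
force: [3.2, 12.8, -2.3]
width: 0.163
gripper_force: 50.0
```

Emit:
play_rows(
  increments="0 0.2 0 -0.6 -1;0 0 0 0 -1",
)

```text
clock: 11.32
position: [0.5535, -0.0275, 0.0761]
ee_rot: [-3.137, 0.011, -0.004]
force: [3.2, 14.0, -1.4]
width: 0.163
gripper_force: 50.0
```

Emit:
play_rows(
  increments="0 0.2 0 -0.6 -1;0 0 0 0 -1",
)

```text
clock: 11.48
position: [0.5534, -0.0292, 0.0761]
ee_rot: [-3.136, -0.006, -0.004]
force: [3.1, 14.3, -1.2]
width: 0.162
gripper_force: 50.0
```

Emit:
play_rows(
  increments="0 0.1 0 0 -1;0 0 0 0 -1",
)

```text
clock: 11.65
position: [0.5533, -0.0299, 0.0761]
ee_rot: [-3.136, -0.005, -0.004]
force: [2.9, 14.6, -0.4]
width: 0.167
gripper_force: 50.0
```

Run:
```python
from h import *
arc(10,5,-3)
```

```text
travel mm 144.93 r 151.1 z 0.0761 Ftan -14.74 Frad -1.89 Fz -0.4 yaw -89.8 t 11.65 q7 -1.84
-0.01 0.20 0 -0.6 -1;-0.01 0.20 0 -0.6 -1;-0.01 0.20 0 -0.6 -1;-0.01 0.20 0 -0.6 -1;-0.01 0.20 0 -0.6 -1
```

Emit:
play_rows(
  increments="0 0.15 0 0 -1;0 0 0 0 -1",
)

```text
clock: 11.82
position: [0.5532, -0.031, 0.0761]
ee_rot: [-3.136, -0.006, -0.003]
force: [2.0, 17.4, -0.9]
width: 0.165
gripper_force: 50.0
```

Emit:
play_rows(
  increments="0 0.15 0 0 -1;0 0 0 0 -1",
)

```text
clock: 11.98
position: [0.5531, -0.033, 0.0761]
ee_rot: [-3.136, -0.005, -0.003]
force: [1.8, 15.2, 0.4]
width: 0.166
gripper_force: 50.0
```

Emit:
play_rows(
  increments="0 0.1 0 0 -1;0 0 0 0 -1",
)

```text
clock: 12.15
position: [0.5529, -0.0345, 0.0761]
ee_rot: [-3.137, -0.004, -0.003]
force: [1.5, 13.9, 0.4]
width: 0.161
gripper_force: 50.0
```

Run:
```python
from h import *
arc(10,5,-3)
```

```text
travel mm 149.51 r 151.2 z 0.0761 Ftan -13.97 Frad -0.95 Fz 0.4 yaw -89.8 t 12.15 q7 -1.83
-0.01 0.20 0 -0.6 -1;-0.01 0.20 0 -0.6 -1;-0.01 0.20 0 -0.6 -1;-0.00 0.20 0 -0.6 -1;-0.00 0.20 0 -0.6 -1
```

Emit:
play_rows(
  increments="0 0.1 0 0 -1;0 0 0 0 -1",
)

```text
clock: 12.32
position: [0.5529, -0.0355, 0.0761]
ee_rot: [-3.137, -0.005, -0.003]
force: [0.1, 13.9, 1.2]
width: 0.165
gripper_force: 50.0
```

Emit:
play_rows(
  increments="0 0.1 0 0 -1;0 0 0 0 -1",
)

```text
clock: 12.48
position: [0.5528, -0.0368, 0.0761]
ee_rot: [-3.137, -0.004, -0.002]
force: [0.2, 12.6, 2.3]
width: 0.171
gripper_force: 50.0
```

Emit:
play_rows(
  increments="0 0.1 0 0 -1;0 0 0 0 -1",
)

```text
clock: 12.65
position: [0.5528, -0.038, 0.0761]
ee_rot: [-3.137, -0.004, -0.002]
force: [1.3, 11.1, 1.1]
width: 0.165
gripper_force: 50.0
```

Run:
```python
from h import *
arc(10,5,-3)
```

```text
travel mm 153.02 r 151.2 z 0.0761 Ftan -11.16 Frad -1.17 Fz 1.1 yaw -89.9 t 12.65 q7 -1.82
-0.00 0.20 0 -0.6 -1;-0.00 0.20 0 -0.6 -1;-0.00 0.20 0 -0.6 -1;-0.00 0.20 0 -0.6 -1;0.00 0.20 0 -0.6 -1
```

Emit:
play_rows(
  increments="0 0.1 0 0 -1;0 0 0 0 -1",
)

```text
clock: 12.82
position: [0.5527, -0.0396, 0.0761]
ee_rot: [-3.138, -0.003, -0.002]
force: [-0.1, 10.1, 1.6]
width: 0.164
gripper_force: 50.0
```

Emit:
play_rows(
  increments="0 0.1 0 0 -1;0 0 0 0 -1;0 0 0 0 -1",
)

```text
clock: 13.07
position: [0.5527, -0.0402, 0.0761]
ee_rot: [-3.138, -0.003, -0.002]
force: [-0.0, 11.4, 1.9]
width: 0.164
gripper_force: 50.0
```

Run:
```python
from h import *
arc(10,5,-3)
```

```text
travel mm 155.17 r 151.3 z 0.0761 Ftan -11.43 Frad 0.0 Fz 1.9 yaw -89.9 t 13.07 q7 -1.82
0.00 0.20 0 -0.6 -1;0.00 0.20 0 -0.6 -1;0.00 0.20 0 -0.6 -1;0.00 0.20 0 -0.6 -1;0.00 0.20 0 -0.6 -1
```

Emit:
play_rows(
  increments="0 0.07 0 0 -1;0 0 0 0 -1",
)

```text
clock: 13.23
position: [0.5526, -0.041, 0.0761]
ee_rot: [-3.138, -0.003, -0.001]
force: [0.0, 11.1, 2.5]
width: 0.163
gripper_force: 50.0
```

Emit:
play_rows(
  increments="0 0 0 0 -1",
)

```text
clock: 13.32
position: [0.5526, -0.041, 0.0761]
ee_rot: [-3.138, -0.003, -0.001]
force: [-0.6, 11.5, 3.0]
width: 0.163
gripper_force: 50.0
```

Emit:
play_rows(
  increments="0 0.07 0 0 -1;0 0 0 0 -1",
)

```text
clock: 13.48
position: [0.5526, -0.0417, 0.0761]
ee_rot: [-3.138, -0.003, -0.002]
force: [0.0, 11.2, 1.6]
width: 0.163
gripper_force: 50.0
```

Emit:
play_rows(
  increments="0 0 0 0 -1",
)

```text
clock: 13.57
position: [0.5526, -0.0417, 0.0761]
ee_rot: [-3.138, -0.003, -0.002]
force: [0.4, 11.2, 2.8]
width: 0.166
gripper_force: 50.0
```

Run:
```python
from h import *
arc(10,5,-3)
p=vision.get_image("wrist"); cv2.imwrite("pics/g.png",cv2.resize(cv2.cvtColor(p["frame"][150:350,200:480],cv2.COLOR_RGB2BGR),(784,560),interpolation=cv2.INTER_CUBIC))
```

```text
travel mm 156.68 r 151.4 z 0.0761 Ftan -11.2 Frad -0.5 Fz 2.8 yaw -89.9 t 13.57 q7 -1.82
0.00 0.20 0 -0.6 -1;0.00 0.20 0 -0.6 -1;0.00 0.20 0 -0.6 -1;0.00 0.20 0 -0.6 -1;0.01 0.20 0 -0.6 -1
```

View pics/g.png

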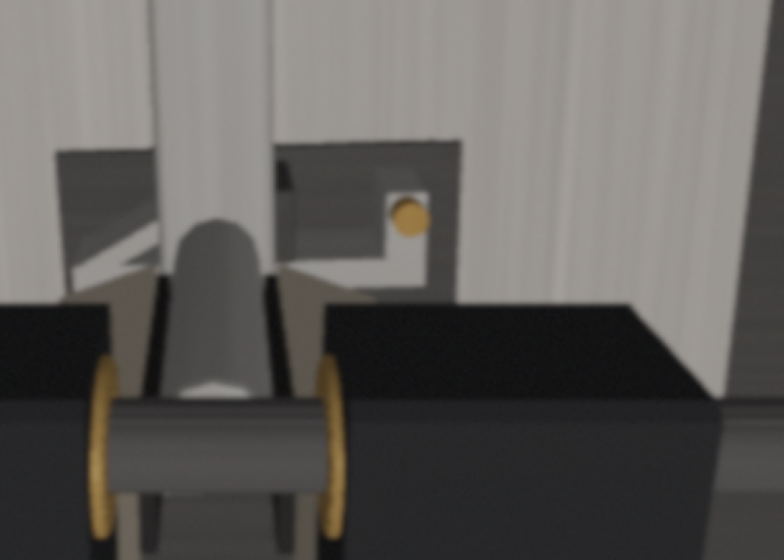

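The force has flattened at spring level past the dip, near y=-0.040. The crop shows the tooth between the beak and the dark stop, with the stop still a little to its right. I'll ease forward.

Emit:
play_rows(
  increments="0 -0.05 0 0 -1;0 0 0 0 -1",
)

```text
clock: 13.78
position: [0.5526, -0.0412, 0.0761]
ee_rot: [-3.138, -0.003, -0.002]
force: [0.6, 11.2, 2.0]
width: 0.164
gripper_force: 50.0
```

Emit:
play_rows(
  increments="0 -0.05 0 0 -1;0 0 0 0 -1",
)

```text
clock: 13.95
position: [0.5526, -0.0408, 0.0761]
ee_rot: [-3.138, -0.003, -0.001]
force: [-0.4, 12.0, 2.4]
width: 0.169
gripper_force: 50.0
```

Emit:
play_rows(
  increments="0 -0.05 0 0 -1;0 0 0 0 -1",
)

```text
clock: 14.12
position: [0.5526, -0.0403, 0.0761]
ee_rot: [-3.138, -0.003, -0.001]
force: [0.4, 10.5, 1.8]
width: 0.169
gripper_force: 50.0
```

Emit:
play_rows(
  increments="0 -0.05 0 0 -1;0 0 0 0 -1",
)

```text
clock: 14.28
position: [0.5526, -0.0399, 0.0761]
ee_rot: [-3.138, -0.003, -0.001]
force: [0.0, 10.7, 3.0]
width: 0.163
gripper_force: 50.0
```

Emit:
play_rows(
  increments="0 -0.05 0 0 -1;0 0 0 0 -1",
)

```text
clock: 14.45
position: [0.5526, -0.0398, 0.0761]
ee_rot: [-3.138, -0.002, -0.001]
force: [-1.0, 9.7, 2.4]
width: 0.163
gripper_force: 50.0
```

Emit:
play_rows(
  increments="0 -0.05 0 0 -1;0 0 0 0 -1",
)

```text
clock: 14.62
position: [0.5526, -0.0397, 0.0761]
ee_rot: [-3.139, -0.002, -0.001]
force: [-1.5, 7.8, 2.8]
width: 0.167
gripper_force: 50.0
```

Emit:
play_rows(
  increments="0 -0.05 0 0 -1;0 0 0 0 -1",
)

```text
clock: 14.78
position: [0.5526, -0.0397, 0.0761]
ee_rot: [-3.139, -0.001, -0.001]
force: [-0.7, 7.5, 2.4]
width: 0.165
gripper_force: 50.0
```

Emit:
play_rows(
  increments="0 -0.05 0 0 -1;0 0 0 0 -1",
)

```text
clock: 14.95
position: [0.5526, -0.0396, 0.0761]
ee_rot: [-3.14, -0.0, -0.001]
force: [-0.2, 5.7, 2.6]
width: 0.166
gripper_force: 50.0
```

Emit:
play_rows(
  increments="0 -0.05 0 0 -1;0 0 0 0 -1",
)

```text
clock: 15.12
position: [0.5526, -0.0396, 0.0761]
ee_rot: [-3.14, 0.001, -0.001]
force: [0.0, 5.8, 2.9]
width: 0.165
gripper_force: 50.0
```

Emit:
play_rows(
  increments="0 -0.05 0 0 -1;0 0 0 0 -1;0 0 0 0 -1",
)

```text
clock: 15.37
position: [0.5525, -0.0396, 0.0761]
ee_rot: [-3.141, 0.001, -0.001]
force: [-0.8, 6.0, 4.1]
width: 0.164
gripper_force: 50.0
```

Run:
```python
from h import *
arc(10,1)
```

```text
travel mm 154.61 r 151.5 z 0.0761 Ftan -6.02 Frad 0.82 Fz 4.1 yaw -90.1 t 15.37 q7 -1.83
0.03 1.01 0 0.0 -1;
```

Emit:
play_rows(
  increments="0 -0.05 0 0 -1;0 0 0 0 -1",
)

```text
clock: 15.53
position: [0.5525, -0.0396, 0.0761]
ee_rot: [-3.141, 0.002, -0.001]
force: [-0.9, 5.3, 5.3]
width: 0.169
gripper_force: 50.0
```

Emit:
play_rows(
  increments="0 -0.05 0 0 -1;0 0 0 0 -1;0 0 0 0 -1",
)

```text
clock: 15.78
position: [0.5525, -0.0396, 0.076]
ee_rot: [-3.141, 0.003, -0.001]
force: [-0.3, 3.9, 6.0]
width: 0.166
gripper_force: 50.0
```

Emit:
play_rows(
  increments="0 0 0 0 -1",
)

```text
clock: 15.87
position: [0.5525, -0.0396, 0.076]
ee_rot: [-3.141, 0.003, -0.001]
force: [0.0, 3.7, 5.8]
width: 0.165
gripper_force: 50.0
```

Emit:
play_rows(
  increments="0 -0.05 -0.05 0 -1;0 0 0 0 -1",
)

```text
clock: 16.03
position: [0.5525, -0.0395, 0.0761]
ee_rot: [3.141, -0.004, 0.001]
force: [2.1, 2.3, -0.5]
width: 0.165
gripper_force: 50.0
```

Emit:
play_rows(
  increments="0 -0.05 -0.05 0 -1;0 0 0 0 -1",
)

```text
clock: 16.2
position: [0.5525, -0.0395, 0.0762]
ee_rot: [3.141, -0.004, 0.0]
force: [4.8, 1.4, -6.8]
width: 0.165
gripper_force: 50.0
```

Emit:
play_rows(
  increments="0 0 0 0 -1;0 0 0 0 -1",
)

```text
clock: 16.37
position: [0.5525, -0.0395, 0.0762]
ee_rot: [3.141, -0.004, 0.0]
force: [5.4, 1.3, -6.2]
width: 0.17
gripper_force: 50.0
```

The pin hangs on the catch: its position holds while the pull drops to about 1 N. Now I'll let go gently.

Emit:
play_rows(
  increments="0 0 0.05 0 -1;0 0 0 0 -1;0 0 0 0 -1",
  grip_force=10,
)

```text
clock: 16.62
position: [0.5524, -0.0395, 0.0762]
ee_rot: [3.141, -0.005, 0.001]
force: [2.8, -0.5, -1.3]
width: 0.172
gripper_force: 10.0
```

Emit:
play_rows(
  increments="0 0 0 0 -0.6;0 0 0 0 -0.55;0 0 0 0 -0.5;0 0 0 0 -0.4;0 0 0 0 -0.3",
)

```text
clock: 17.03
position: [0.5519, -0.0389, 0.0762]
ee_rot: [3.141, -0.003, -0.001]
force: [0.6, -0.2, -0.2]
width: 0.321
gripper_force: 0.0
```

Run:
```python
from h import *
arc(10,1); print(arm.observe()["width"])
p=vision.get_image("wrist"); save(p,"h.png")
d=cut_out("kicker",p)[0];P=pts(p,d["mask"]);T=P[P[:,2]>.107];print(len(T),T.mean(0),T.min(0),T.max(0))
```

```text
travel mm 153.86 r 152.1 z 0.0762 Ftan 0.15 Frad -0.62 Fz -0.2 yaw -90.1 t 17.03 q7 -1.83
0.03 1.01 0 0.0 -1;0.32125536677867034
3 [ 0.58740755 -0.06007367  0.1454088 ] [ 0.58723868 -0.06026709  0.14503661] [ 0.58753659 -0.05979506  0.14569371]
```

View pics/h.png

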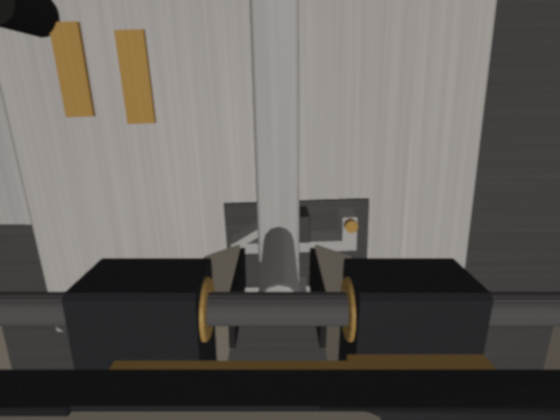

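The pin stands free at (280,260) with both pads clear of it, and the kicker is hanging on the catch. Retreating straight up.

Emit:
play_rows(
  increments="0 0 0 0 -0.2;0 0 -0.5 0 -0.2;0 0 -1 0 -0.2;0 0 -2 0 -0.2;0 0 -3 0 -0.2",
)

```text
clock: 17.55
position: [0.5507, -0.0388, 0.1408]
ee_rot: [-3.141, 0.003, 0.006]
force: [0.0, 0.4, -0.5]
width: 0.401
gripper_force: 0.0
```

Emit:
play_rows(
  increments="0 0 -3 0 -0.2;0 0 -3 0 -0.2;0 0 -3 0 -0.2;0 0 0 0 -0.2;0 0 0 0 -0.2",
)

```text
clock: 17.97
position: [0.5534, -0.0386, 0.234]
ee_rot: [3.141, -0.003, 0.008]
force: [0.3, -1.4, -0.1]
width: 0.401
gripper_force: 0.0
```

Run:
```python
from h import *
arc(1,1)
p=vision.get_image("wrist"); save(p,"i.png")
d=cut_out("kicker",p)[0];P=pts(p,d["mask"]);T=P[(P[:,2]>.107)&(P[:,2]<.12)];print(len(T),T.mean(0),T.min(0),T.max(0))
```

```text
travel mm 153.61 r 150.6 z 0.234 Ftan 1.4 Frad -0.31 Fz -0.1 yaw -90.1 t 17.97 q7 -1.74
-0.00 0.10 0 0.0 -1;323 [ 0.55688723 -0.04049969  0.11480173] [ 0.54875937 -0.04811225  0.10731066] [ 0.56368602 -0.03318651  0.11769731]
```

View pics/i.png

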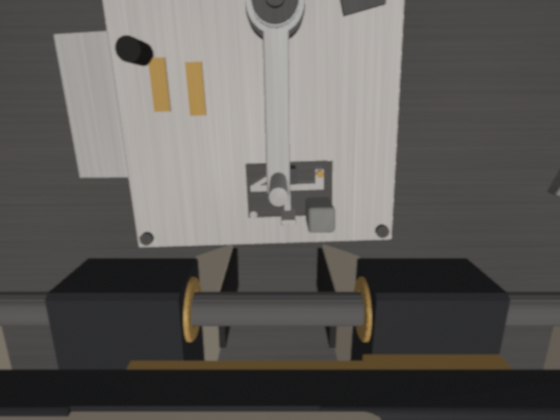

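The kicker stays hooked: pin at (280,195) over the catch, gripper clear of everything. Handing in.

```bash
python3 -c "
from cell import job
print(job.sign_off())"
```

```text
the job is handed in; nothing more can be done
None
```

The kicker is cocked and hanging on the catch, the pin has been let go with the gripper clear, and the job was handed in at about 18 s; the hand-in call gave no verdict.

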